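Straightedge against the wax slab

ROBOT

A 6-joint arm with a two-finger parallel gripper is mounted at the origin on a cart in front of the work surface, level with it; the furniture and walls round the work are solid. World frame = base frame: x ahead of the robot, y to its left, z up, the work surface at z = 0. Lengths are in mm, angles in degrees, forces in N, time in s.
With the tool pointing down it reaches from about 300 to 850 mm from the base axis. Payload 4.2 kg.
Tool frame: the origin (TCP) lies on the centre line of the jaws, within the pads' length; the fingertips stand 14 mm ahead of it and the grasp point (between the pads) lies 5 mm behind it; x points along the fingers, y is the direction in which the jaws open and shut, and the axes are right-handed (so a half turn about x gives the same grasp; the last joint's range is limited). The gripper opens to 91 mm and grips with 3 to 60 N. Pads are 32 mm wide; open, the fingers measure 118 mm over their backs; the gripper's body (76 mm by 178 mm) begins 60 mm behind the grasp point.
Start: joints at [68.927, 18.312, 89.639, -0, 72.044, -1.146], TCP at [195.981, 540.589, 192.876] pointing down, gripper open.
Joint ranges: [-177.97, 177.97], [-48.28, 115.42], [12.27, 149.76], [-77.06, 257.06], [2.81, 150.46], [-146.56, 146.56]. Speed limits (degrees/s): [147.25, 147.25, 180, 180, 180, 180].

INTERFACE

Orientations are given as [roll, pitch, yaw] about the fixed x, y, z axes, in that order (R = Rz(yaw) Ry(pitch) Rx(roll)).
In Python, from workcell import readout, optics, env gives the robot as it stands.
- The arm moves only by the shell command python3 -m creep 'ROWS' [OPENING] [FORCE]. ROWS is JSON, a list of rows, each an object with "translation": the shift along the world's x, y, z in cm, a list of three; "delta_rot": the turn, a rotation vector about the world's x, y, z in rad, a list of three. In form: [{"translation": [dx, dy, dz], "delta_rot": [rx, ry, rz]}, ...]. A call has 1 to 5 rows; each row shifts and turns the commanded pose from where the row before left it; what a row does not reach is not made up. A row lasts 1/12 s, in which the tool goes at most 41.7 mm and 7.16 degrees, less where a joint would pass 70% of its speed; a pose out of reach is approached as far as the arm can. A call with a gripper value outside its range is refused whole. OPENING is the gripper's target within -1 to 1 (fully open at 1, half-way at 0, shut at -1), set as the call begins (- or left out, the last holds). The fingers move at their own pace and stop on an object; FORCE is the grip in N (left out, the last holds). Time passes only in rows, so rows that do not move let the fingers close. It gives the time, the measured TCP pose, the force and the opening at its end, in the units of the state.
- readout.state(): the state, without advancing time (a new reading comes with each control period).
- optics.grab_frame(name): name is "scene" or "top" or "wrist"; returns (picture, depth): 480x640x3 uint8, red, green, blue; 480x640 float32, mm along the optical axis (not along the pixel's ray), 0 where there is no reading.
- optics.camera_params(name): a dict with "mtx" (3x3 intrinsics, pixels), "R" (3x3) and "t" (3): a world point X has camera coordinates R X + t. Camera axes: x right, y down, z forward; pixel columns grow to the right and rows downward; lengths in mm; the calibration is good to about 2 mm. A picture is of the moment at which its call begins: read the wrist's pose just before it. camera_params takes no time and is no camera call; for the wrist camera it gives the pose at the moment of the call.
- env.job_done(): hands the job in, once; it reports no verdict.
The state is a dict: "time_s": time; "qpos": joint angles; "qvel": joint speeds; "effort": joint torques, N m; "ee_pos": TCP position; "ee_rot": TCP orientation; "force": force on the tool from outside, world axes, zero at the start; "torque": the same for the moment, N m; "gripper_width": finger opening in mm.
Only numpy, scipy, OpenCV 4.12 (cv2) and the standard library are available. Lean on these libraries where they do the work, as an engineer would, in place of code of your own. Each camera call takes 0.05 s, during which the arm holds its last target.

TASK

Check the big wax slab for straightness: lay the aluminium straightedge with the wooden grip flat on the bench, its graduated working edge flush along the slab's long side that faces the robot, centred on that side. Leave the slab and the loose window stay where they lie, and let go of the straightedge.

Things in the scene. Friction and masses are not known exactly. Their poses are not given: they have to be found in the camera images.
- straightedge: Loose straightedge, flat: aluminium blade 60 (x) x 220 (y) x 5 mm with a wooden grip rib on top, 0.2 kg. Origin: centre of the underside; y along it, z up, +x to the graduated edge. Rib: 14 mm wide (x), 120 long (y), centred at x -17 mm, y 0, top at z 35 mm; grasp it across the 14 mm. Starts left or right of the slab, turned up to 40 degrees, graduated edge away from the robot.
- working_edge (a point): Middle of the straightedge's graduated working edge (x +30 mm, y 0, z 2.5 mm in the straightedge's frame, same axes). Between this edge and the grip rib 40 mm of bare blade leave room for a finger.
- wax_slab: Pale ivory-brown wax slab, a flat block 84 (x) x 110 (y) x 25 mm high, 0.28 kg, loose, lying flat in the middle of the bench; much bigger than the two pale plaster blanks. Origin: centre of its underside; z up, y along its long sides; the long side facing the robot is at x = -42 mm. Turned up to 17 degrees. It slides if pushed.
- window_stay: Bystander to be left alone: a loose narrow aluminium window stay, a bar 24 (x) x 232 (y) x 20 mm high without a wooden grip, origin under its middle, y along it. It lies on the other side of the slab from the straightedge, pointing roughly away from the robot.
Mind the look-alikes: they are no part of the job. Leave any blue look-alike of the wax_slab alone.

How it is judged (in metres and radians):
At the end, for the whole second after the job is handed in: The straightedge lies flat on the bench, at rest; the middle of its working edge within 10 mm of the slab's long side facing the robot and within 20 mm of that side's middle, parallel within 10 degrees; slab and window stay within 30 mm of where they started (x of working_edge in the frame of wax_slab between -0.052 and -0.036 m and y of working_edge in the frame of wax_slab between -0.02 and 0.02 m and angle between the y axis of straightedge and the y axis of wax_slab, either way round below 0.175 rad and angle between straightedge's own z axis and vertical below 0.1 rad and height (world z) of working_edge below 0.01 m and linear speed of straightedge below 0.02 m/s and distance of each of wax_slab, window_stay from where it was at the start of the episode below 0.03 m); the robot touches nothing.
It fails at once if the wax slab is pushed more than 30 mm from its place (distance of wax_slab from where it was at the start of the episode above 0.03 m).
It fails at once if the window stay is moved more than 30 mm (distance of window_stay from where it was at the start of the episode above 0.03 m).
It also fails if it takes over 38 s, if anything falls off the work surface, if the arm or the gripper's body presses on something with over 40 N, if the wrist force passes 120 N, or if a joint passes its speed limit or range.

## Working session

There is one attempt and no reset: what is moved stays moved. The work goes in short steps, Python scripts to look and compute and a shell command to move; the robot and the scene stay as the last step left them, time stands still between calls to the robot, and variables do not carry over. Pictures are saved under pics/ and viewed, and the job is handed in when it is done.

```bash
mkdir -p pics; ls
python3 - <<'E'
from workcell import readout, optics
import cv2
print(readout.state())
for n in ["scene","top"]:
    p,d=optics.grab_frame(n); cv2.imwrite(f"pics/{n}0.png",p[:,:,::-1])
    c=optics.camera_params(n); print(n,c)
E
```

```text
pics
{'time_s': 0.0, 'qpos': array([ 6.89262946e+01,  1.83511421e+01,  8.97067125e+01, -2.31861560e-03,
        7.20434780e+01, -1.14459141e+00]), 'qvel': array([ 0.05913298,  0.07305975, -0.06790078, -0.04561951, -0.07124743,
        0.00016208]), 'effort': array([ 2.27352008e-03, -4.12478435e+01, -2.31972903e+01,  7.30397925e-02,
        4.57240990e-02, -1.51472696e-04]), 'ee_pos': array([195.79660411, 540.05750684, 192.02324048]), 'ee_rot': array([ -89.89836334,   89.89864343, -109.8267606 ]), 'force': array([-0.23511562,  0.69212904, -0.66844109]), 'torque': array([ 0.0652032 ,  0.00465979, -0.03741711]), 'gripper_width': 91.10603686106678}
scene {'mtx': array([[536.29616551,   0.        , 314.40876563],
       [  0.        , 536.29616551, 234.31878212],
       [  0.        ,   0.        ,   1.        ]]), 'R': array([[ 0.51097577, -0.85934176, -0.02086873],
       [-0.59256753, -0.33455359, -0.73276028],
       [ 0.62270979,  0.38678888, -0.6801668 ]]), 't': array([-283.57133533,  348.07347155,  926.38428949])}
top {'mtx': array([[603.94150549,   0.        , 325.08135265],
       [  0.        , 603.94150549, 244.93954599],
       [  0.        ,   0.        ,   1.        ]]), 'R': array([[ 4.34218187e-05, -9.99998646e-01, -1.64531050e-03],
       [-9.97426252e-01,  7.46585306e-05, -7.16998350e-02],
       [ 7.16998607e-02,  1.64418922e-03, -9.97424898e-01]]), 't': array([  16.13106791,  531.56259157, 1441.77783835])}
```

View pics/top0.png

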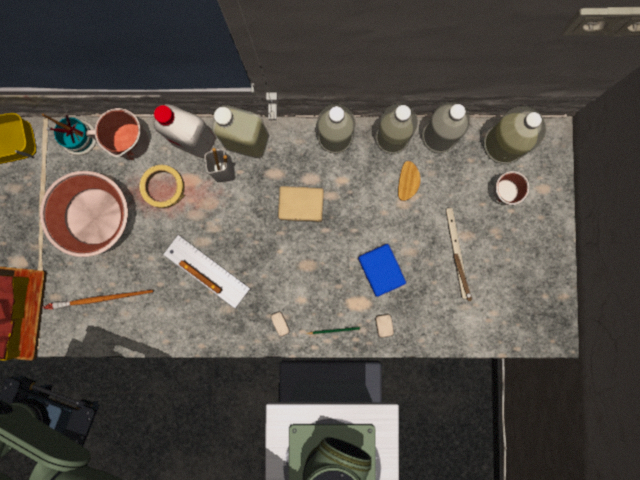

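View pics/scene0.png

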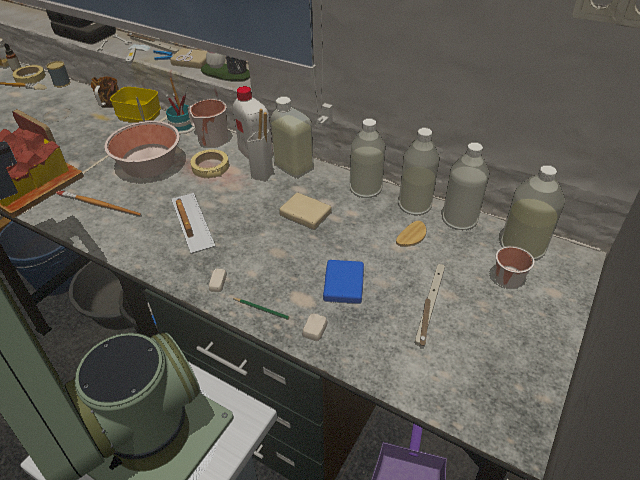

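The top view shows the ivory slab at about (301,204), the straightedge with its brown rib at about (206,271), and the window stay at about (459,254). There is a blue decoy at (382,270) and two small blanks at (280,323) and (385,325). Next I'll measure the slab, straightedge and rib.

```bash
cat > h.py <<'E'
import numpy as np, cv2
from workcell import optics, readout
def ray(c,uv,z):
    K,R,t=c["mtx"],c["R"],c["t"]; C=-R.T@t
    uv=np.atleast_2d(uv).astype(float)
    d=np.c_[uv,np.ones(len(uv))]@np.linalg.inv(K).T@R
    return C+d*((z-C[2])/d[:,2])[:,None]
def rect(c,mask,near,z,save=None):
    n,l,s,ce=cv2.connectedComponentsWithStats(mask.astype(np.uint8))
    i=min([k for k in range(1,n) if s[k,4]>60],key=lambda k:np.hypot(*(ce[k]-near)))
    m=(l==i).astype(np.uint8)
    cs,_=cv2.findContours(m,cv2.RETR_EXTERNAL,cv2.CHAIN_APPROX_NONE)
    k=max(cs,key=cv2.contourArea)[:,0]
    P=ray(c,k,z)[:,:2]
    (cx,cy),(w,h),a=cv2.minAreaRect(P.astype(np.float32))
    b=cv2.boxPoints(((cx,cy),(w,h),a)); e=[b[1]-b[0],b[2]-b[1]]
    L=max(e,key=np.linalg.norm); 
    if L[1]<0: L=-L
    return np.array([cx,cy]),sorted([w,h]),np.degrees(np.arctan2(-L[0],L[1])),s[i,4]
E
python3 - <<'E'
from h import *
for n,ns in [("top",[(301,204),(206,271),(200,276),(459,254)]),("scene",[(305,210),(200,220),(184,217),(430,300)])]:
    p=cv2.imread(f"pics/{n}0.png"); c=optics.camera_params(n)
    hsv=cv2.cvtColor(p,cv2.COLOR_BGR2HSV); H,S,V=cv2.split(hsv)
    for x in ns: print(n,x,hsv[x[1],x[0]])
    slab=(S>60)&(V>140)&(H>8)&(H<30)
    rib=(S>110)&(V>70)&(H<22)
    bl=(S<40)&(V>165)
    cv2.imwrite(f"pics/m_{n}.png",np.dstack([slab,rib,bl]).astype(np.uint8)*255)
    print(n,"slab",rect(c,slab,ns[0],25)); print("rib",rect(c,rib,ns[2],35)); print("blade",rect(c,bl|rib,ns[1],5))
E
```

```text
top (301, 204) [ 18 101 212]
top (206, 271) [  5   7 227]
top (200, 276) [ 13 200 145]
top (459, 254) [ 17  52 200]
top slab (array([633.28497314,  75.24916077]), [80.89414978027344, 107.25240325927734], np.float32(-2.0647888), np.int32(1441))
rib (array([455.25006104, 314.27450562]), [13.721090316772461, 118.60123443603516], np.float32(-36.511726), np.int32(277))
blade (array([468.62014771, 306.3085022 ]), [61.61529541015625, 220.60577392578125], np.float32(-36.10834), np.int32(2084))
scene (305, 210) [ 21  77 178]
scene (200, 220) [ 20   8 185]
scene (184, 217) [ 15 142 142]
scene (430, 300) [ 18  57 139]
scene slab (array([629.15185547,  71.6581955 ]), [81.29773712158203, 105.34342193603516], np.float32(-2.754464), np.int32(885))
rib (array([453.24105835, 311.86276245]), [12.595069885253906, 119.529541015625], np.float32(-36.474297), np.int32(163))
blade (array([468.23999023, 302.64529419]), [58.87043762207031, 218.42893981933594], np.float32(-36.448547), np.int32(1228))
```

View pics/m_top.png

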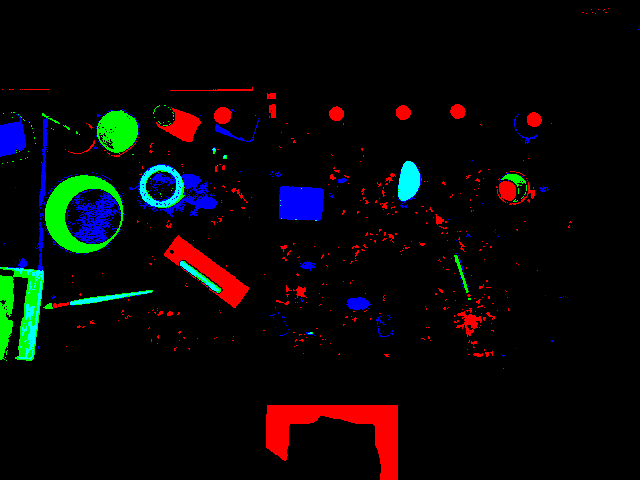

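Run:
```python
from h import *
from scipy.spatial.transform import Rotation as Ro
s=readout.state(); R=Ro.from_euler('xyz',s["ee_rot"],degrees=True).as_matrix()
print(R.round(3)); y=np.degrees(np.arctan2(R[1,1],R[0,1])); print("jaw angle",y, "turn to -36.3:",[(-36.3-y+90)%180-90])
print(np.array([454.5,313,23])-s["ee_pos"])
```

```text
[[-0.001  0.341  0.94 ]
 [-0.001  0.94  -0.341]
 [-1.    -0.002  0.   ]]
jaw angle 70.07442161567828 turn to -36.3: [np.float64(73.62557838432173)]
[ 258.68052559 -227.11285522 -169.10623639]
```

```bash
R='{"translation":[1.6,-1.4,-0.6],"delta_rot":[0,0,-0.116]}'; true
python3 -m creep '[{"translation":[1.62,-1.42,-0.6],"delta_rot":[0,0,-0.116]},{"translation":[1.62,-1.42,-0.6],"delta_rot":[0,0,-0.116]},{"translation":[1.62,-1.42,-0.6],"delta_rot":[0,0,-0.116]},{"translation":[1.62,-1.42,-0.6],"delta_rot":[0,0,-0.116]},{"translation":[1.62,-1.42,-0.6],"delta_rot":[0,0,-0.116]}]' 1 30
python3 -m creep '[{"translation":[1.62,-1.42,-0.6],"delta_rot":[0,0,-0.116]},{"translation":[1.62,-1.42,-0.6],"delta_rot":[0,0,-0.116]},{"translation":[1.62,-1.42,-0.6],"delta_rot":[0,0,-0.116]},{"translation":[1.62,-1.42,-0.6],"delta_rot":[0,0,-0.116]},{"translation":[1.62,-1.42,-0.6],"delta_rot":[0,0,-0.116]}]'
python3 -m creep '[{"translation":[1.62,-1.42,-0.6],"delta_rot":[0,0,-0.116]},{"translation":[1.62,-1.42,-0.6],"delta_rot":[0,0,-0.116]},{"translation":[1.62,-1.42,-0.6],"delta_rot":[0,0,-0.116]},{"translation":[1.62,-1.42,-0.6],"delta_rot":[0,0,-0.116]},{"translation":[1.62,-1.42,-0.6],"delta_rot":[0,0,-0.116]}]'
python3 -m creep '[{"translation":[1.62,-1.42,-0.6],"delta_rot":[0,0,-0.116]},{"translation":[0,0,0],"delta_rot":[0,0,0]},{"translation":[0,0,0],"delta_rot":[0,0,0]}]'
python3 - <<'E'
from h import *
from scipy.spatial.transform import Rotation as Ro
s=readout.state(); R=Ro.from_euler('xyz',s["ee_rot"],degrees=True).as_matrix()
print(s["qpos"],np.degrees(np.arctan2(R[1,1],R[0,1])),R[:,0],s["ee_pos"],s["time_s"])
c=optics.camera_params("wrist"); p,d=optics.grab_frame("wrist"); cv2.imwrite("pics/w1.png",p[:,:,::-1])
E
```

```text
time_s: 0.52
ee_pos: [277.4, 468.6, 162.2]
ee_rot: [-65.4, 89.9, -118.8]
force: [0.9, -0.1, -0.4]
gripper_width: 91.2
time_s: 0.93
ee_pos: [358.5, 397.6, 132.2]
ee_rot: [-42.1, 90.0, -128.8]
force: [-0.7, 0.4, 0.5]
gripper_width: 91.1
time_s: 1.35
ee_pos: [439.5, 326.6, 102.2]
ee_rot: [-17.3, 90.0, -137.3]
force: [0.0, 0.0, 0.1]
gripper_width: 91.2
time_s: 1.6
ee_pos: [455.2, 312.6, 96.1]
ee_rot: [-28.1, 89.9, -154.4]
force: [0.1, 0.0, 0.4]
gripper_width: 91.4
[3.32746413e+01 2.08857400e+01 1.00771266e+02 1.59019549e-02
 5.84433220e+01 6.95713792e+01] -36.305109056101564 [-1.59370449e-03 -7.62981704e-04 -9.99998439e-01] [455.21251534 312.58648293  96.14753488] 1.6
```

View pics/w1.png

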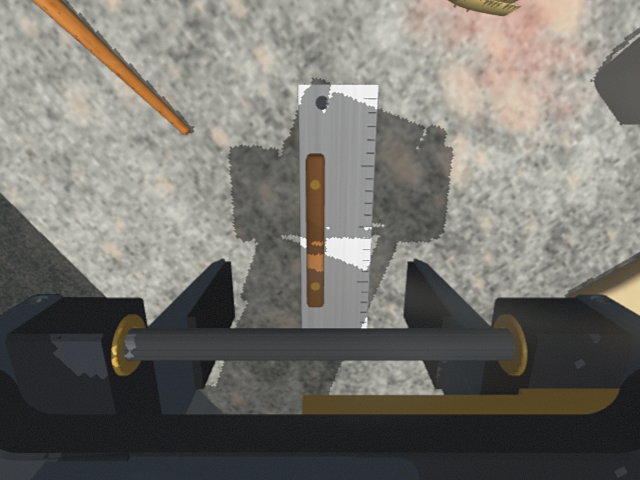

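The wrist view shows the rib at about (315,230), centred between the jaws, with the graduations on the right. That matches the measurements, so I'll descend and grasp.

```bash
python3 -m creep '[{"translation":[0,0,-2.0],"delta_rot":[0,0,0]},{"translation":[0,0,-2.0],"delta_rot":[0,0,0]},{"translation":[0,0,-1.5],"delta_rot":[0,0,0]},{"translation":[0,0,-1.0],"delta_rot":[0,0,0]},{"translation":[0,0,-0.8],"delta_rot":[0,0,0]}]' 0 30
python3 -m creep '[{"translation":[0,0,0],"delta_rot":[0,0,0]},{"translation":[0,0,0],"delta_rot":[0,0,0]},{"translation":[0,0,0],"delta_rot":[0,0,0]},{"translation":[0,0,0],"delta_rot":[0,0,0]},{"translation":[0,0,0],"delta_rot":[0,0,0]}]' -1 30
python3 -m creep '[{"translation":[0,0,0],"delta_rot":[0,0,0]},{"translation":[0,0,0],"delta_rot":[0,0,0]},{"translation":[0,0,0],"delta_rot":[0,0,0]},{"translation":[0,0,0],"delta_rot":[0,0,0]},{"translation":[0,0,0],"delta_rot":[0,0,0]}]'
```

```text
time_s: 2.07
ee_pos: [454.3, 313.9, 23.2]
ee_rot: [-28.3, 90.0, -154.4]
force: [-0.1, -1.0, 0.6]
gripper_width: 60.6
time_s: 2.48
ee_pos: [455.6, 313.7, 24.7]
ee_rot: [157.1, 89.9, 30.9]
force: [1.4, 0.3, -0.1]
gripper_width: 27.3
time_s: 2.9
ee_pos: [455.2, 313.3, 23.9]
ee_rot: [82.9, 90.0, -43.3]
force: [0.1, 0.7, -0.5]
gripper_width: 0.7
```

The opening reads 0.7 mm, so the rib is not between the pads. I'll look.

Run:
```python
from h import *
for n in ["wrist","scene","top"]:
    p,d=optics.grab_frame(n); cv2.imwrite(f"pics/{n}2.png",p[:,:,::-1])
    if n!="wrist":
        q=p[170:330,120:320] if n=="top" else p[150:310,90:290]
        cv2.imwrite(f"pics/{n}2c.png",cv2.resize(q[:,:,::-1],None,fx=3.5,fy=3.5))
print(readout.state())
```

```text
{'time_s': 3.05, 'qpos': array([ 3.33577141e+01,  2.55548420e+01,  1.05631981e+02, -6.60725969e-03,
        4.88115461e+01,  6.96317489e+01]), 'qvel': array([ 0.02760736,  0.00501579, -0.057711  , -0.05749332, -0.03449322,
       -0.03401091]), 'effort': array([-3.16237572e-03, -4.25812733e+01, -1.78359711e+01,  4.55088133e-02,
       -5.92189631e-02, -5.42027095e-06]), 'ee_pos': array([455.19086936, 313.39250737,  23.87785308]), 'ee_rot': array([ 87.7926341 ,  89.99476691, -38.47704964]), 'force': array([ 0.58667809, -0.51241663, -0.43878042]), 'torque': array([-0.10519119,  0.06577574, -0.03140213]), 'gripper_width': 0.4399568371122412}
```

View pics/wrist2.png

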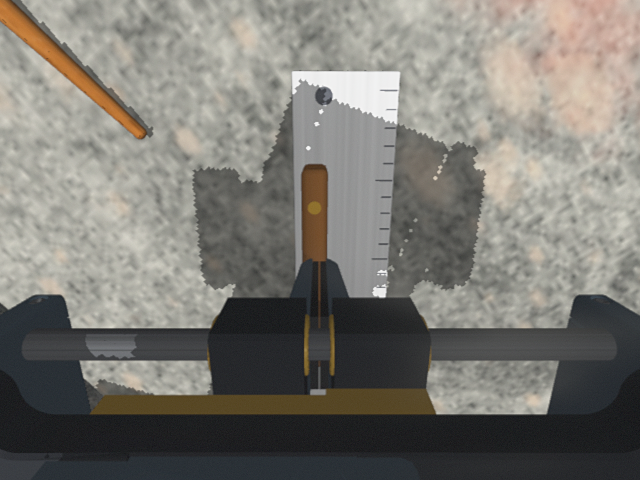

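View pics/scene2c.png

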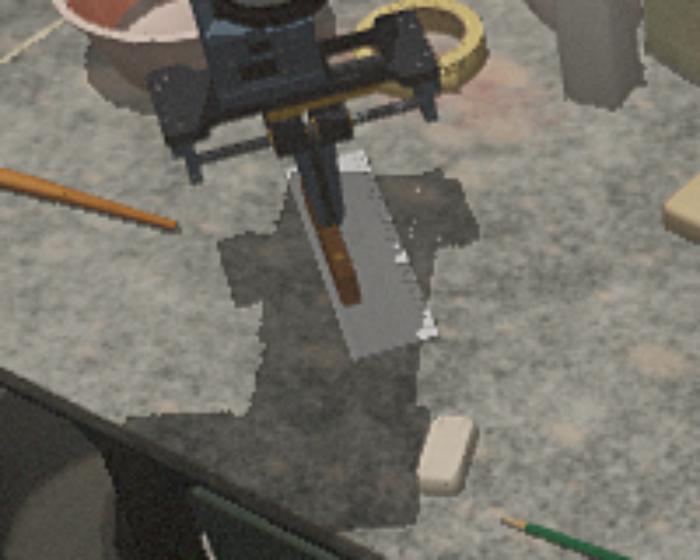

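View pics/top2c.png

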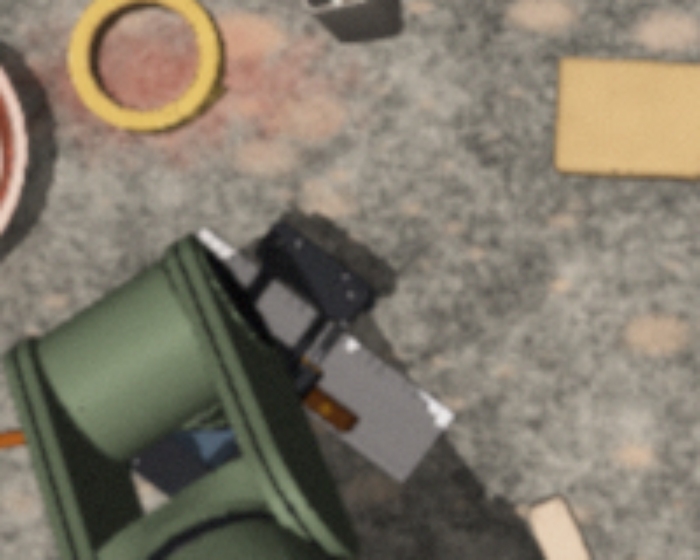

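Run:
```python
from h import *
c=optics.camera_params("wrist"); p,d=optics.grab_frame("wrist")
K,R,t=c["mtx"],c["R"],c["t"]
def w(u,v):
    X=np.linalg.inv(K)@[u,v,1]*d[v,u]; return (R.T@(X-t)).round(1)
for uv in [(314,180),(314,210),(314,240),(314,255),(360,150),(345,200),(305,130),(250,60),(150,230),(310,275),(330,275),(325,290),(318,268)]: print(uv,d[uv[1],uv[0]],w(*uv))
print(-R.T@t)
P=R@np.array([455.2,313.4,23.9-14])+t; print("tip px",(K@P/P[2])[:2])
c=optics.camera_params("scene");P=c["R"]@np.array([455.2,313.4,10])+c["t"]; print("tip px scene",(c["mtx"]@P/P[2])[:2])
```

```text
(314, 180) 180.43466 [487.3 359.8  35.2]
(314, 210) 185.2224 [477.9 347.1  35. ]
(314, 240) 190.03651 [468.  333.8  35. ]
(314, 255) 191.31961 [463.2 327.2  36.2]
(360, 150) 205.82474 [516.4 354.6   4.6]
(345, 200) 213.1279 [492.4 335.8   6. ]
(305, 130) 201.64452 [497.2 382.6   5.6]
(250, 60) 197.13327 [494.8 430.8  -1.2]
(150, 230) 224.87082 [ 3.806e+02  3.922e+02 -1.000e-01]
(310, 275) 162.06532 [462.9 329.3  66.3]
(330, 275) 161.32005 [470.5 324.1  67. ]
(325, 290) 149.98991 [467.5 324.4  79.3]
(318, 268) 194.78545 [460.2 319.5  35. ]
[504.8592903  379.83486813 215.72391694]
tip px [317.40670647 264.11350959]
tip px scene [184.61266169 220.61433862]
```

Run:
```python
from h import *
c=optics.camera_params("wrist"); p,d=optics.grab_frame("wrist")
K,R,t=c["mtx"],c["R"],c["t"]
for u in (304,310,314,324,330,335):
  for v in range(256,296,4):
    X=np.linalg.inv(K)@[u,v,1]*d[v,u]; print((u,v),p[v,u],(R.T@(X-t)).round(0), end=" | ")
  print()
q=p[220:340,250:390]; cv2.imwrite("pics/w3c.png",cv2.resize(q[:,:,::-1],None,fx=5,fy=5))
```

```text
(304, 256) [78 52 35] [458. 330.  35.] | (304, 260) [82 56 38] [457. 328.  35.] | (304, 264) [49 52 58] [460. 331.  53.] | (304, 268) [48 51 57] [460. 331.  58.] | (304, 272) [49 51 56] [461. 331.  64.] | (304, 276) [48 53 57] [461. 331.  69.] | (304, 280) [46 51 56] [461. 331.  71.] | (304, 284) [42 51 54] [461. 331.  76.] | (304, 288) [42 48 54] [461. 331.  80.] | (304, 292) [44 49 55] [461. 331.  84.] | 
(310, 256) [105  74  46] [461. 328.  37.] | (310, 260) [46 50 57] [462. 329.  47.] | (310, 264) [49 53 56] [463. 330.  53.] | (310, 268) [51 55 59] [463. 330.  59.] | (310, 272) [50 55 60] [463. 330.  63.] | (310, 276) [51 56 60] [463. 329.  68.] | (310, 280) [47 53 60] [463. 329.  71.] | (310, 284) [43 49 54] [463. 329.  76.] | (310, 288) [49 52 58] [463. 329.  81.] | (310, 292) [44 48 52] [463. 329.  82.] | 
(314, 256) [109  77  49] [463. 327.  36.] | (314, 260) [109  75  46] [461. 324.  34.] | (314, 264) [39 38 36] [463. 327.  49.] | (314, 268) [35 36 34] [463. 327.  54.] | (314, 272) [38 37 37] [464. 327.  60.] | (314, 276) [36 35 35] [463. 327.  64.] | (314, 280) [39 39 38] [
[... 688 characters left out ...]
0, 268) [48 55 58] [471. 324.  58.] | (330, 272) [51 56 59] [471. 324.  64.] | (330, 276) [51 56 58] [470. 324.  68.] | (330, 280) [50 53 59] [470. 324.  72.] | (330, 284) [51 54 56] [470. 324.  76.] | (330, 288) [49 53 58] [470. 324.  80.] | (330, 292) [50 53 58] [470. 324.  84.] | 
(335, 256) [145 145 145] [466. 309.   4.] | (335, 260) [145 146 146] [465. 308.   5.] | (335, 264) [47 53 55] [473. 322.  52.] | (335, 268) [50 55 59] [473. 322.  58.] | (335, 272) [51 57 61] [473. 323.  64.] | (335, 276) [52 57 62] [472. 322.  67.] | (335, 280) [52 56 60] [472. 323.  72.] | (335, 284) [53 57 60] [472. 323.  77.] | (335, 288) [50 55 59] [472. 323.  80.] | (335, 292) [49 54 59] [472. 323.  84.] |
```

View pics/w3c.png

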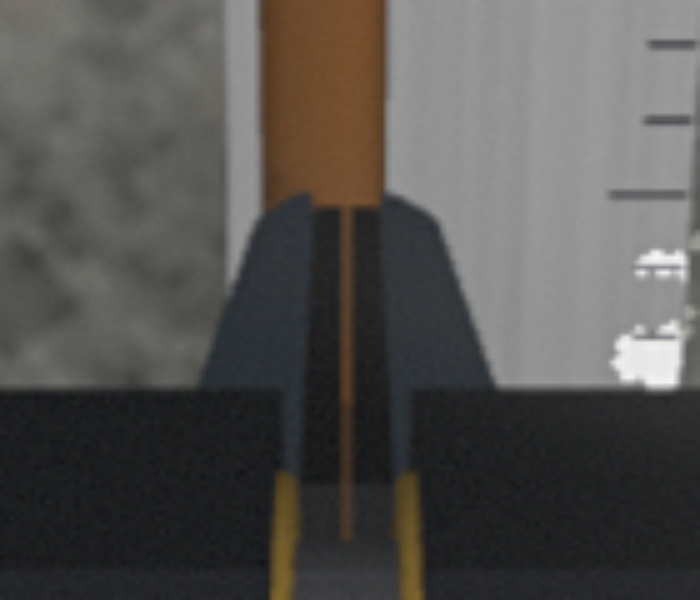

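Run:
```python
from h import *
c=optics.camera_params("scene");p,d=optics.grab_frame("scene")
T=np.array([455.2,313.4]);x=np.array([.806,-.592]);y=np.array([.592,.806])
q=cv2.resize(p[170:250,140:240,::-1],None,fx=7,fy=7,interpolation=cv2.INTER_CUBIC)
for z,col in((10,(0,0,255)),(46,(0,255,0))):
  for a in(-1,1):
    for b in(-16,16):
      P=c["R"]@np.r_[T+x*a*8+y*b,z]+c["t"];uv=(c["mtx"]@P/P[2])[:2];print(z,a,b,uv)
      cv2.circle(q,tuple(int(k) for k in (uv-[140,170])*7),4,col,-1)
cv2.imwrite("pics/s4.png",q)
P=np.array([[d[v,u] for u in range(178,192,3)] for v in range(200,222,4)]);
K=np.linalg.inv(c["mtx"])
for v in range(200,226,3):
  print(v,[ (c["R"].T@(K@[u,v,1]*d[v,u]-c["t"])).round(0).astype(int).tolist() for u in range(178,192,4)])
```

```text
10 -1 -16 [182.859753  225.4528409]
10 -1 16 [179.98565577 217.60955592]
10 1 -16 [189.30088661 223.65887699]
10 1 16 [186.33130799 215.87040982]
46 -1 -16 [180.04324253 214.28924283]
46 -1 16 [177.16222718 206.48494263]
46 1 -16 [186.61606277 212.49901398]
46 1 16 [183.63562427 204.75036237]
200 [[440, 300, 92], [448, 296, 88], [453, 288, 87], [528, 359, 5]]
203 [[442, 305, 79], [449, 300, 76], [452, 290, 78], [518, 350, 6]]
206 [[437, 303, 74], [445, 298, 71], [454, 295, 65], [510, 344, 4]]
209 [[464, 337, 31], [445, 301, 60], [451, 294, 58], [502, 337, 3]]
212 [[477, 356, 4], [440, 297, 57], [449, 294, 50], [492, 329, 4]]
215 [[469, 349, 3], [449, 310, 35], [453, 301, 35], [484, 322, 3]]
218 [[459, 339, 5], [439, 302, 35], [448, 297, 31], [474, 314, 4]]
221 [[457, 340, -5], [442, 308, 21], [438, 288, 33], [466, 307, 3]]
224 [[446, 330, -1], [447, 316, 4], [429, 281, 33], [458, 300, 3]]
```

View pics/s4.png

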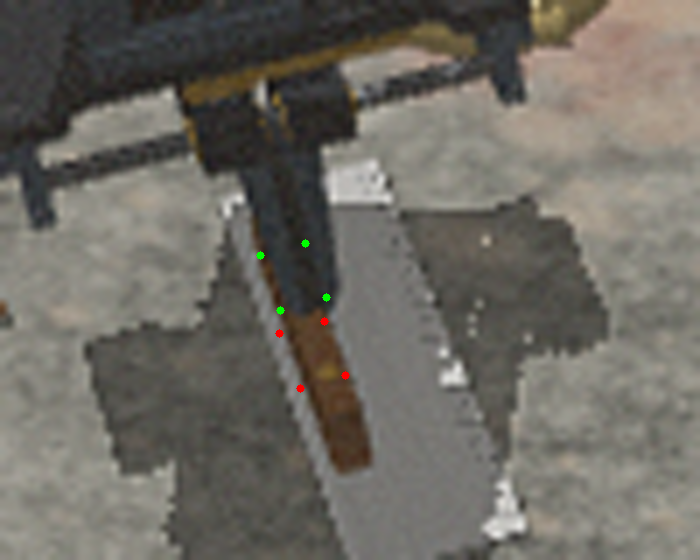

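Both cameras agree that the fingertips are at z≈46, not the 10 implied by the reported TCP. The wrist depth puts the finger ends there, and the green z=46 projection falls on the tip in the scene view. The fingers closed above the rib without touching it. I'll trust the cameras: open, go down about 33 mm in stages with a force check, then look again.

```bash
python3 -m creep '[{"translation":[0,0,0],"delta_rot":[0,0,0]},{"translation":[0,0,0],"delta_rot":[0,0,0]},{"translation":[0,0,0],"delta_rot":[0,0,0]},{"translation":[0,0,0],"delta_rot":[0,0,0]},{"translation":[0,0,0],"delta_rot":[0,0,0]}]' 0.1 30
python3 -m creep '[{"translation":[0,0,0],"delta_rot":[0,0,0]},{"translation":[0,0,0],"delta_rot":[0,0,0]},{"translation":[0,0,0],"delta_rot":[0,0,0]},{"translation":[0,0,0],"delta_rot":[0,0,0]}]'
python3 -m creep '[{"translation":[0,0,-0.5],"delta_rot":[0,0,0]},{"translation":[0,0,-0.5],"delta_rot":[0,0,0]},{"translation":[0,0,-0.5],"delta_rot":[0,0,0]},{"translation":[0,0,-0.5],"delta_rot":[0,0,0]},{"translation":[0,0,0],"delta_rot":[0,0,0]}]'
python3 - <<'E'
from h import *
c=optics.camera_params("wrist"); p,d=optics.grab_frame("wrist"); cv2.imwrite("pics/w5.png",p[:,:,::-1])
K,R,t=c["mtx"],c["R"],c["t"]; s=readout.state(); print(s["ee_pos"],s["force"],s["gripper_width"])
u,v=np.meshgrid(range(200,430),range(200,330)); 
X=np.stack([u,v,np.ones_like(u)],-1).reshape(-1,3)@np.linalg.inv(K).T*d[200:330,200:430].reshape(-1,1)
W=(X-t)@R
x=np.array([.806,-.592]);y=np.array([.592,.806]);r=W[:,:2]-s["ee_pos"][:2]
m=(abs(r@y)<19)&(abs(r@x)<45)&(p[200:330,200:430].reshape(-1,3).max(1)<75)&(W[:,2]>8)
print(np.percentile(W[m,2],[0,1,3,10]))
for lo in range(-44,44,8):
    k=m&(r@x>=lo)&(r@x<lo+8); print(lo,k.sum(),np.percentile(W[k,2],[0,2,5,50]).round() if k.sum() else '')
E
```

```text
time_s: 3.62
ee_pos: [455.2, 313.4, 23.9]
ee_rot: [97.5, 90.0, -28.8]
force: [-1.0, 0.1, 0.7]
gripper_width: 30.6
time_s: 3.95
ee_pos: [455.2, 313.4, 23.9]
ee_rot: [86.9, 90.0, -39.4]
force: [-0.3, -0.2, 0.2]
gripper_width: 50.3
time_s: 4.37
ee_pos: [454.3, 312.8, 2.4]
ee_rot: [-18.9, 89.8, -145.1]
force: [-0.2, -0.4, 0.1]
gripper_width: 50.3
[454.60350128 313.00009107   2.95469997] [ 0.40023432 -0.61756743  0.57428116] 50.190689199553134
[22.52437961 25.45305627 28.02645034 34.34241826]
-44 10 [74. 74. 74. 78.]
-36 1109 [24. 30. 35. 69.]
-28 1516 [23. 25. 27. 55.]
-20 0 
-12 0 
-4 0 
4 0 
12 0 
20 1114 [23. 28. 30. 53.]
28 1368 [24. 29. 33. 68.]
36 100 [52. 55. 58. 74.]
```

View pics/w5.png

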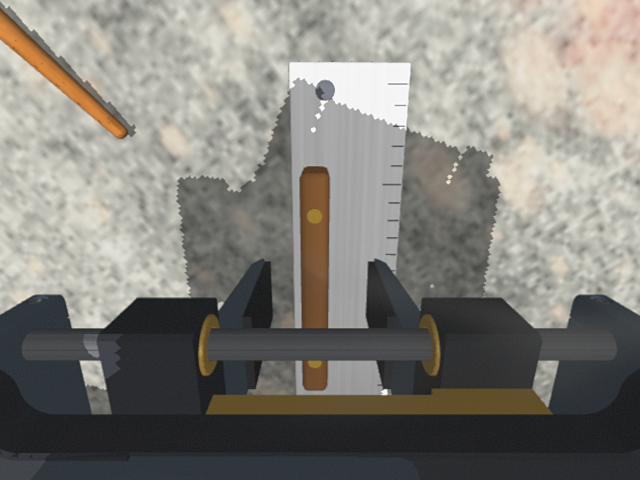

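Fingertips are now at about z=23.5, straddling the rib at (314,280). I'll lower 13 mm more and close.

```bash
python3 -m creep '[{"translation":[0,0,-0.5],"delta_rot":[0,0,0]},{"translation":[0,0,-0.4],"delta_rot":[0,0,0]},{"translation":[0,0,-0.4],"delta_rot":[0,0,0]},{"translation":[0,0,0],"delta_rot":[0,0,0]}]'
python3 -m creep '[{"translation":[0,0,0],"delta_rot":[0,0,0]},{"translation":[0,0,0],"delta_rot":[0,0,0]},{"translation":[0,0,0],"delta_rot":[0,0,0]},{"translation":[0,0,0],"delta_rot":[0,0,0]},{"translation":[0,0,0],"delta_rot":[0,0,0]}]' -1 30
python3 -m creep '[{"translation":[0,0,0],"delta_rot":[0,0,0]},{"translation":[0,0,0],"delta_rot":[0,0,0]},{"translation":[0,0,0],"delta_rot":[0,0,0]},{"translation":[0,0,0],"delta_rot":[0,0,0]}]'
```

```text
time_s: 4.75
ee_pos: [454.6, 313.0, -10.0]
ee_rot: [-17.2, 89.9, -143.5]
force: [-0.3, 0.2, 0.0]
gripper_width: 49.9
time_s: 5.17
ee_pos: [455.3, 313.5, -8.9]
ee_rot: [151.1, 90.0, 24.8]
force: [-0.3, -1.3, -0.4]
gripper_width: 19.7
time_s: 5.5
ee_pos: [455.1, 313.6, -8.9]
ee_rot: [-140.4, 90.0, 93.4]
force: [-0.9, 1.4, 2.8]
gripper_width: 13.8
```

Gripped at 13.8 mm, which matches the rib. I'll lift, carry to a point about 25 mm short of the slab, then measure.

```bash
python3 -m creep '[{"translation":[0,0,0.8],"delta_rot":[0,0,0]},{"translation":[0,0,1.2],"delta_rot":[0,0,0]},{"translation":[0,0,1.2],"delta_rot":[0,0,0]},{"translation":[0,0,1.2],"delta_rot":[0,0,0]},{"translation":[0,0,0.6],"delta_rot":[0,0,0]}]'
python3 -m creep '[{"translation":[0.3,-1.2,0],"delta_rot":[0,0,0.04]},{"translation":[0.6,-2.2,0],"delta_rot":[0,0,0.06]},{"translation":[0.6,-2.4,0],"delta_rot":[0,0,0.06]},{"translation":[0.6,-2.4,0],"delta_rot":[0,0,0.06]},{"translation":[0.6,-2.4,0],"delta_rot":[0,0,0.06]}]'
python3 -m creep '[{"translation":[0.6,-2.4,0],"delta_rot":[0,0,0.06]},{"translation":[0.6,-2.4,0],"delta_rot":[0,0,0.06]},{"translation":[0.6,-2.4,0],"delta_rot":[0,0,0.06]},{"translation":[0.6,-2.4,0],"delta_rot":[0,0,0.06]},{"translation":[0.6,-2.2,0],"delta_rot":[0,0,0.05]}]'
python3 -m creep '[{"translation":[0.3,-1.2,0],"delta_rot":[0,0,0.023]},{"translation":[0,0,0],"delta_rot":[0,0,0]},{"translation":[0,0,-2.0],"delta_rot":[0,0,0]},{"translation":[0,0,-1.0],"delta_rot":[0,0,0]},{"translation":[0,0,0],"delta_rot":[0,0,0]}]'
python3 - <<'E'
from h import *
from scipy.spatial.transform import Rotation as Ro
s=readout.state(); R=Ro.from_euler('xyz',s["ee_rot"],degrees=True).as_matrix()
print(np.degrees(np.arctan2(R[1,1],R[0,1])),s["ee_pos"],s["gripper_width"])
for n in ["top","scene"]:
    p,d=optics.grab_frame(n); cv2.imwrite(f"pics/{n}6.png",p[:,:,::-1])
    q=p[150:310,200:400] if n=="top" else p[150:310,190:390]
    cv2.imwrite(f"pics/{n}6c.png",cv2.resize(q[:,:,::-1],None,fx=3.5,fy=3.5))
p,d=optics.grab_frame("wrist"); cv2.imwrite(f"pics/wrist6.png",p[:,:,::-1]);
E
```

```text
time_s: 5.92
ee_pos: [456.0, 313.6, 42.4]
ee_rot: [149.4, 89.9, 23.2]
force: [0.4, 0.2, -1.9]
gripper_width: 13.8
time_s: 6.33
ee_pos: [482.2, 206.2, 40.8]
ee_rot: [5.0, 90.0, -105.0]
force: [0.0, 1.1, -1.5]
gripper_width: 13.9
time_s: 6.75
ee_pos: [512.1, 87.8, 40.8]
ee_rot: [-32.2, 90.0, -125.7]
force: [-0.0, -0.4, -1.9]
gripper_width: 13.5
time_s: 7.17
ee_pos: [512.7, 77.5, 8.7]
ee_rot: [-81.0, 89.7, -173.3]
force: [-0.5, 0.2, -2.1]
gripper_width: 13.5
-2.2872737469982414 [512.71688517  77.50513486   8.69954766] 13.530824285299472
```

View pics/top6c.png

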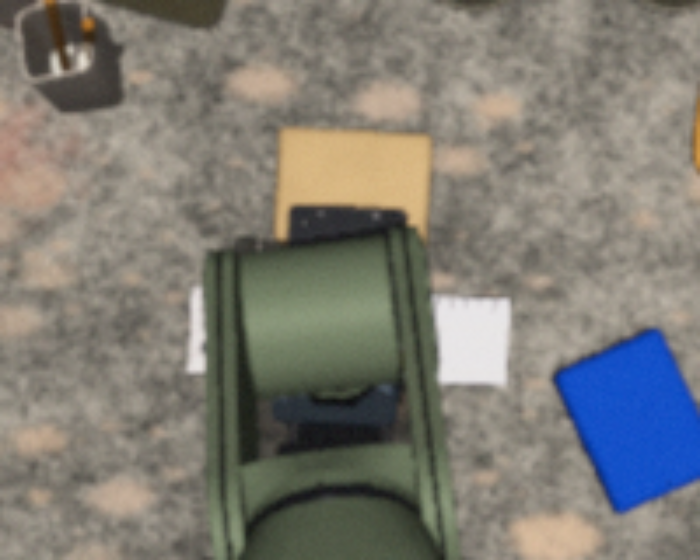

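View pics/scene6c.png

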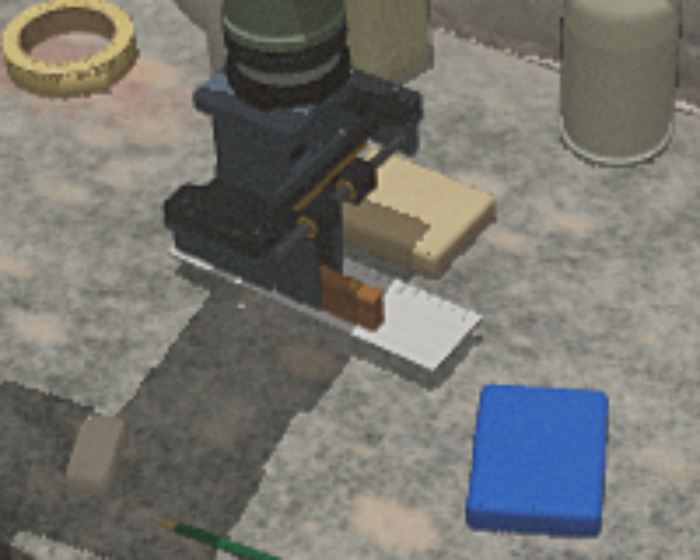

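View pics/wrist6.png

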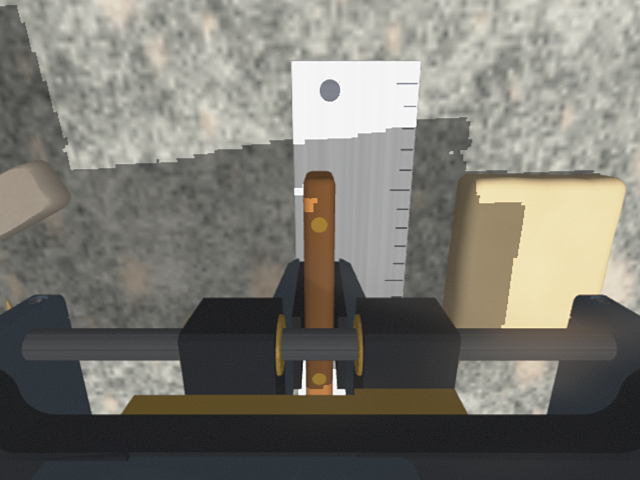

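Run:
```python
from h import *
# top view: visible blade bits, current underside height h = ee z - (-9)
zt=17.7+5
c=optics.camera_params("top"); p=cv2.imread("pics/top6.png"); S,V=cv2.split(cv2.cvtColor(p,cv2.COLOR_BGR2HSV))[1:]
m=((S<35)&(V>150)).astype(np.uint8); m[:225]=0;m[265:]=0;m[:,:250]=0;m[:,352:]=0
pts=np.argwhere(m)[:,::-1]; W=ray(c,pts,zt)
sc=np.array([633.3,75.2]);a=np.radians(-2.3);X=np.array([np.cos(a),np.sin(a)]);Y=np.array([-np.sin(a),np.cos(a)])
r=(W[:,:2]-sc); x=r@X;y=r@Y
print("top: y ends",np.percentile(y,[0,1,99,100]).round(1))
for lo in (-85,-75,-65,-55,-45,):
    k=(y>=lo)&(y<lo+10); print(lo,k.sum(),x[k].min().round(1) if k.any() else'',x[k].max().round(1) if k.any() else '')
k=y>60; print('left',x[k].min(),x[k].max())
# wrist view
c=optics.camera_params("wrist"); p,d=optics.grab_frame("wrist"); K,R,t=c["mtx"],c["R"],c["t"]
u,v=np.meshgrid(range(640),range(480)); Q=((np.stack([u,v,np.ones_like(u)],-1).reshape(-1,3)@np.linalg.inv(K).T*d.reshape(-1,1))-t)@R
hsv=cv2.cvtColor(p,cv2.COLOR_RGB2HSV).reshape(-1,3)
sl=((hsv[:,1]>40)&(Q[:,2]>15)&(Q[:,2]<30)&(u.ravel()>440)&(u.ravel()<630)&(v.ravel()<325))
print("slab z",np.percentile(Q[sl,2],[5,50,95]).round(1))
top=sl&(Q[:,2]>20)
(cx,cy)=Q[top,:2].mean(0)
for y0 in range(85,140,8):
    k=top&(Q[:,1]>=y0)&(Q[:,1]<y0+8)
    if k.sum()>10: print("slab y",y0,"x near",np.percentile(Q[k,0],[.5,2]).round(1))
print("slab +y end",np.percentile(Q[top,1],[99,99.8]))
bl=(hsv[:,1]<40)&(Q[:,2]>17)&(Q[:,2]<29)&(u.ravel()>285)&(u.ravel()<430)&(v.ravel()<300)
print("blade z",np.percentile(Q[bl,2],[5,50,95]).round(1),"y end",np.percentile(Q[bl,1],[99,99.8]))
for y0 in range(100,190,10):
    k=bl&(Q[:,1]>=y0)&(Q[:,1]<y0+10)
    if k.sum()>10: print("blade y",y0,np.percentile(Q[k,0],[.5,99.5]).round(1))
```

```text
top: y ends [-127.3 -125.9  113.7  118.2]
-85 115 -133.0 -65.0
-75 110 -145.3 -72.6
-65 45 -133.5 -73.0
-55 0  
-45 0  
left -133.20749121324596 -67.81820294936085
slab z [20.5 24.  25.1]
slab y 85 x near [592.7 593.6]
slab y 93 x near [593.4 594.3]
slab y 101 x near [593.6 594.6]
slab y 109 x near [594.  594.9]
slab y 117 x near [594.4 595.4]
slab y 125 x near [595.5 596.6]
slab +y end [129.49367158 130.65074792]
blade z [24.  25.  26.1] y end [188.03045532 189.07438165]
blade y 100 [504.  563.3]
blade y 110 [504.3 563.8]
blade y 120 [504.9 564.1]
blade y 130 [505.  564.6]
blade y 140 [505.7 564.8]
blade y 150 [506.  565.2]
blade y 160 [506.4 565.7]
blade y 170 [506.8 566. ]
blade y 180 [507.2 566.3]
```

The wrist depth puts the slab's near edge about 29–30 mm ahead of the graduated edge, the two centred to within about 1 mm, and within about 1° of parallel. The top view gives 30.8 mm. I'll move forward 27 mm, then lower.

```bash
python3 -m creep '[{"translation":[0.9,-0.05,0],"delta_rot":[0,0,0]},{"translation":[0.9,-0.05,0],"delta_rot":[0,0,0]},{"translation":[0.9,-0.05,0],"delta_rot":[0,0,0]},{"translation":[0,0,0],"delta_rot":[0,0,0]},{"translation":[0,0,0],"delta_rot":[0,0,0]}]'
python3 -m creep '[{"translation":[0,0,-0.5],"delta_rot":[0,0,0]},{"translation":[0,0,-0.5],"delta_rot":[0,0,0]},{"translation":[0,0,-0.4],"delta_rot":[0,0,0]},{"translation":[0,0,-0.3],"delta_rot":[0,0,0]},{"translation":[0,0,0],"delta_rot":[0,0,0]}]'
python3 - <<'E'
from h import *
c=optics.camera_params("wrist"); p,d=optics.grab_frame("wrist"); K,R,t=c["mtx"],c["R"],c["t"]
cv2.imwrite("pics/w7.png",p[:,:,::-1])
u,v=np.meshgrid(range(640),range(480)); Q=((np.stack([u,v,np.ones_like(u)],-1).reshape(-1,3)@np.linalg.inv(K).T*d.reshape(-1,1))-t)@R
S=cv2.cvtColor(p,cv2.COLOR_RGB2HSV)[:,:,1].ravel()
bl=(S<40)&(u.ravel()>285)&(u.ravel()<430)&(v.ravel()<290)&(Q[:,2]>2.5)&(Q[:,2]<12)
print("blade z",np.percentile(Q[bl,2],[5,50,95]),readout.state()["force"])
p,d=optics.grab_frame("scene");q=p[150:310,190:390]
cv2.imwrite("pics/s7.png",cv2.resize(q[:,:,::-1],None,fx=3.5,fy=3.5))
E
```

```text
time_s: 7.78
ee_pos: [543.1, 75.8, 10.9]
ee_rot: [99.5, 90.0, 7.2]
force: [-0.9, 0.7, -1.6]
gripper_width: 14.0
time_s: 8.2
ee_pos: [541.2, 75.8, -7.1]
ee_rot: [-80.9, 89.9, -173.2]
force: [0.6, -0.2, -2.3]
gripper_width: 13.8
blade z [5.73483196 6.82768473 7.91524995] [ 0.03840309 -0.20458749 -2.35900239]
```

View pics/w7.png

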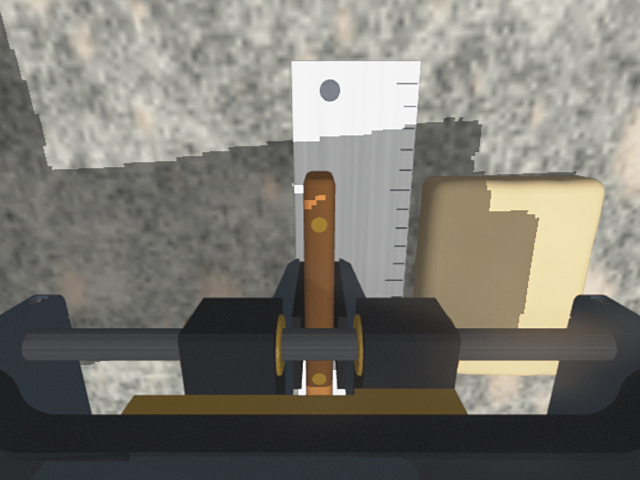

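View pics/s7.png

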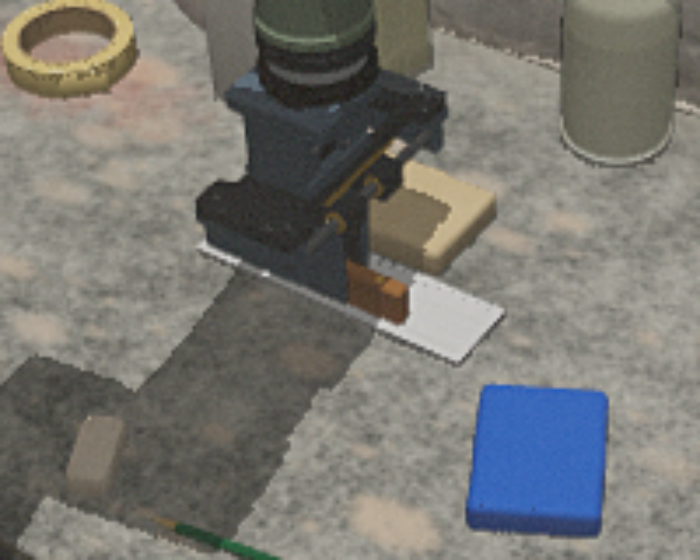

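Run:
```python
from h import *
c=optics.camera_params("wrist"); p=cv2.imread("pics/w7.png"); S=cv2.cvtColor(p,cv2.COLOR_BGR2HSV)[:,:,1]
for v in range(200,296,10):
    row=S[v]; print(v, row[396:436].tolist())
for v in (200,240,280): print(v,[ (u,ray(c,[(u,v)],0)[0,:2].round(1)) for u in (412,416,420)],[(u,ray(c,[(u,v)],6)[0,:2].round(1)) for u in (404,408,412)])
```

```text
200 [0, 2, 2, 2, 2, 0, 5, 3, 0, 0, 3, 2, 2, 3, 4, 14, 13, 16, 14, 10, 11, 19, 11, 10, 18, 46, 74, 74, 75, 73, 73, 70, 69, 71, 74, 75, 73, 74, 74, 76]
210 [0, 3, 2, 2, 2, 2, 2, 2, 2, 3, 2, 2, 3, 6, 8, 13, 16, 13, 11, 11, 12, 9, 14, 14, 49, 71, 77, 71, 73, 71, 71, 71, 75, 74, 74, 81, 75, 74, 73, 74]
220 [2, 3, 2, 2, 0, 0, 2, 2, 2, 0, 2, 3, 2, 11, 10, 16, 10, 9, 19, 13, 13, 10, 6, 49, 77, 78, 77, 68, 71, 69, 71, 71, 74, 74, 78, 73, 72, 78, 73, 78]
230 [0, 3, 2, 2, 5, 2, 0, 2, 2, 0, 3, 2, 7, 16, 13, 11, 6, 6, 13, 10, 3, 9, 42, 76, 74, 74, 66, 71, 71, 67, 74, 77, 70, 78, 76, 75, 79, 78, 77, 75]
240 [2, 2, 2, 3, 2, 2, 0, 2, 3, 2, 3, 6, 15, 12, 10, 14, 13, 13, 13, 16, 11, 36, 63, 86, 74, 67, 68, 74, 68, 76, 73, 74, 74, 76, 75, 77, 75, 77, 73, 77]
250 [0, 3, 3, 2, 0, 3, 3, 2, 2, 2, 2, 12, 15, 12, 6, 6, 11, 11, 12, 10, 35, 64, 68, 77, 74, 69, 70, 68, 72, 74, 72, 74, 74, 77, 75, 77, 80, 74, 74, 75]
260 [2, 2, 3, 2, 2, 2, 3, 2, 2, 6, 10, 15, 15, 19, 14, 15, 15, 15, 13, 45, 68, 70, 77, 73, 72, 73, 72, 73, 75, 72, 74, 79, 75, 75, 75, 76, 76, 75, 76, 78]
270 [3, 2, 2, 3, 2, 2, 2, 0, 2, 7, 8, 10, 1
[... 279 characters left out ...]
2, 2, 2, 3, 6, 15, 18, 18, 10, 18, 21, 23, 13, 13, 38, 68, 57, 64, 62, 67, 64, 64, 68, 65, 71, 69, 77, 69, 73, 70, 73, 74, 74, 75, 74, 75, 74]
200 [(412, array([594.1, 118.4])), (416, array([596.3, 118.3])), (420, array([598.4, 118.2]))] [(404, array([588.4, 119.9])), (408, array([590.5, 119.8])), (412, array([592.6, 119.7]))]
240 [(412, array([595. ,  95.9])), (416, array([597.2,  95.8])), (420, array([599.4,  95.7]))] [(404, array([589.1,  98.1])), (408, array([591.2,  98. ])), (412, array([593.4,  97.9]))]
280 [(412, array([595.9,  71.7])), (416, array([598.2,  71.6])), (420, array([600.5,  71.5]))] [(404, array([589.8,  74.7])), (408, array([592. ,  74.6])), (412, array([594.3,  74.5]))]
```

```bash
python3 -c "
import cv2;p=cv2.imread('pics/w7.png');cv2.imwrite('pics/w7c.png',cv2.resize(p[170:300,380:450],None,fx=4.5,fy=4.5))"
```

```text
(no output)
```

View pics/w7c.png

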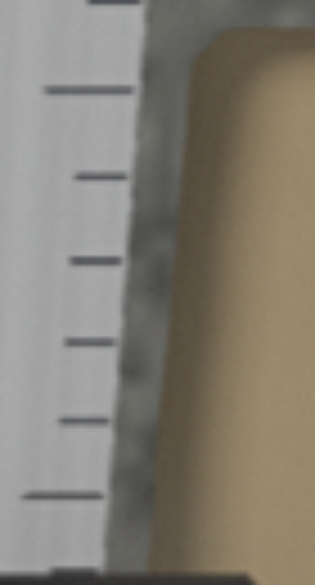

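The view shows a gap of roughly 4–6 mm between the graduated edge, about (404,280), and the slab's foot, about (413,280). I'll move 3 mm closer, lower the last 2 mm, then release with only a small opening.

```bash
python3 -m creep '[{"translation":[0.3,0,0],"delta_rot":[0,0,0]},{"translation":[0,0,0],"delta_rot":[0,0,0]},{"translation":[0,0,-0.2],"delta_rot":[0,0,0]},{"translation":[0,0,0],"delta_rot":[0,0,0]}]'
python3 - <<'E'
from h import *
c=optics.camera_params("wrist"); p,d=optics.grab_frame("wrist"); K,R,t=c["mtx"],c["R"],c["t"]
cv2.imwrite("pics/w8.png",p[:,:,::-1]);cv2.imwrite('pics/w8c.png',cv2.resize(p[170:300,380:450,::-1],None,fx=4.5,fy=4.5))
for v in (210,240,270):
  for u in range(402,424,2):
    X=np.linalg.inv(K)@[u,v,1]*d[v,u]; print(u,(R.T@(X-t)).round(0).astype(int).tolist(),end=' ')
  print()
E
```

```text
time_s: 8.63
ee_pos: [545.1, 75.9, -8.3]
ee_rot: [-75.5, 90.0, -167.8]
force: [0.2, -0.5, -2.5]
gripper_width: 13.5
402 [590, 115, 6] 404 [592, 115, 5] 406 [593, 115, 5] 408 [593, 115, 7] 410 [596, 113, 0] 412 [597, 113, 0] 414 [596, 115, 8] 416 [596, 116, 12] 418 [596, 117, 16] 420 [596, 118, 19] 422 [597, 118, 20] 
402 [591, 99, 5] 404 [592, 99, 6] 406 [593, 98, 5] 408 [595, 97, 0] 410 [596, 97, 0] 412 [595, 100, 11] 414 [595, 101, 13] 416 [595, 102, 16] 418 [595, 103, 20] 420 [596, 103, 21] 422 [597, 104, 22] 
402 [591, 82, 6] 404 [593, 81, 5] 406 [595, 79, 1] 408 [594, 82, 7] 410 [594, 84, 12] 412 [594, 85, 15] 414 [594, 87, 18] 416 [595, 87, 20] 418 [596, 88, 21] 420 [597, 88, 21] 422 [597, 88, 22]
```

View pics/w8c.png

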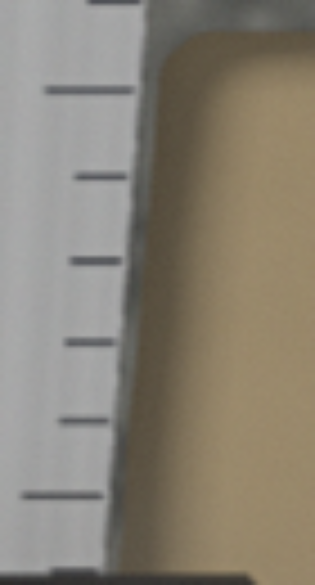

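Gap is now 1–2 mm, as the thin grey strip between blade and slab shows. I'll lower 1 mm, release to about 32 mm, and rise straight up.

```bash
python3 -m creep '[{"translation":[0,0,-0.1],"delta_rot":[0,0,0]},{"translation":[0,0,0],"delta_rot":[0,0,0]},{"translation":[0,0,0],"delta_rot":[0,0,0]}]'
python3 -m creep '[{"translation":[0,0,0],"delta_rot":[0,0,0]},{"translation":[0,0,0],"delta_rot":[0,0,0]},{"translation":[0,0,0],"delta_rot":[0,0,0]},{"translation":[0,0,0],"delta_rot":[0,0,0]},{"translation":[0,0,0],"delta_rot":[0,0,0]}]' -0.3
python3 -m creep '[{"translation":[0,0,1],"delta_rot":[0,0,0]},{"translation":[0,0,2],"delta_rot":[0,0,0]},{"translation":[0,0,2],"delta_rot":[0,0,0]},{"translation":[0,0,3],"delta_rot":[0,0,0]},{"translation":[-1,0,3],"delta_rot":[0,0,0]}]'
python3 -m creep '[{"translation":[-3,0,2],"delta_rot":[0,0,0]},{"translation":[-4,0,0],"delta_rot":[0,0,0]},{"translation":[-4,0,0],"delta_rot":[0,0,0]},{"translation":[-3,0,0],"delta_rot":[0,0,0]},{"translation":[0,0,0],"delta_rot":[0,0,0]}]'
python3 - <<'E'
from h import *
for n in ["top","scene"]:
    p,d=optics.grab_frame(n); cv2.imwrite(f"pics/{n}9.png",p[:,:,::-1])
    q=p[150:310,200:400] if n=="top" else p[150:310,190:390]
    cv2.imwrite(f"pics/{n}9c.png",cv2.resize(q[:,:,::-1],None,fx=3.5,fy=3.5))
E
```

```text
time_s: 8.93
ee_pos: [545.3, 75.9, -9.0]
ee_rot: [97.7, 90.0, 5.4]
force: [-0.0, -0.8, -0.3]
gripper_width: 13.7
time_s: 9.35
ee_pos: [545.2, 75.9, -9.1]
ee_rot: [96.6, 90.0, 4.3]
force: [0.4, -0.3, 0.4]
gripper_width: 32.0
time_s: 9.77
ee_pos: [536.3, 75.9, 102.4]
ee_rot: [95.7, 89.9, 3.4]
force: [1.0, 0.8, 0.2]
gripper_width: 31.7
time_s: 10.18
ee_pos: [388.2, 75.3, 121.0]
ee_rot: [-80.8, 89.7, -173.1]
force: [0.0, 0.4, -0.3]
gripper_width: 31.7
```

View pics/top9c.png

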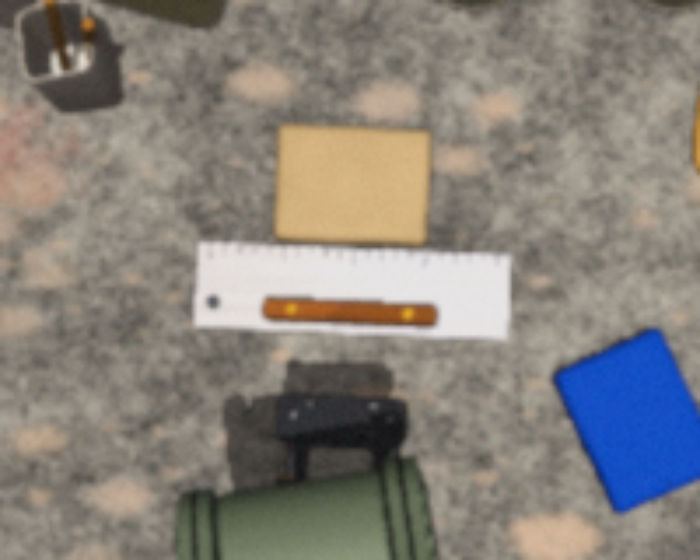

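View pics/scene9c.png

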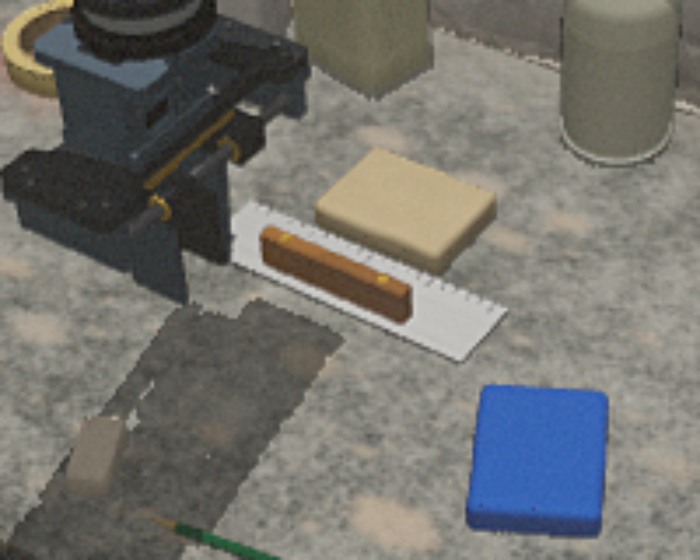

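The straightedge lies flat along the slab's near side with the grip free, and the gripper is well clear. I'll measure it numerically.

Run:
```python
from h import *
for n,ns,nb in (("top",(301,204),(300,230)),("scene",(305,210),(296,228))):
  p=cv2.imread(f"pics/{n}9.png");c=optics.camera_params(n);H,S,V=cv2.split(cv2.cvtColor(p,cv2.COLOR_BGR2HSV))
  slab=(S>60)&(V>125)&(H>8)&(H<30); rib=(S>110)&(V>70)&(H<22); bl=(S<40)&(V>150)
  a=rect(c,slab,ns,25);b=rect(c,bl,nb,5);r=rect(c,rib,nb,35)
  th=np.radians(r[2]);e=r[0]+47*np.array([np.cos(th),np.sin(th)])
  ph=np.radians(a[2]);X=np.array([np.cos(ph),np.sin(ph)]);Y=np.array([-X[1],X[0]])
  e2=b[0]+30*np.array([np.cos(th),np.sin(th)])
  print(n,a,b,r,"\n edge in slab frame (rib):",(e-a[0])@X,(e-a[0])@Y,"(blade):",(e2-a[0])@X,(e2-a[0])@Y)
a=cv2.imread("pics/top0.png").astype(int);b=cv2.imread("pics/top9.png").astype(int)
D=abs(a-b).max(2);print("stay diff px",(D[200:305,440:480]>40).sum())
```

```text
top (array([635.47839355,  75.67208862]), [82.97402954101562, 109.0187759399414], np.float32(-0.013921661), np.int32(1497)) (array([555.24713135,  82.73236084]), [83.8442153930664, 254.79078674316406], np.float32(-4.158242), np.int32(2135)) (array([545.02416992,  78.48862457]), [13.482809066772461, 115.41162109375], np.float32(-2.7412622), np.int32(261)) 
 edge in slab frame (rib): -43.50814523725824 0.5581516771383296 (blade): -50.26695754468494 5.613284701251945
scene (array([630.23101807,  71.2375412 ]), [83.10700225830078, 107.48836517333984], np.float32(-1.6900105), np.int32(916)) (array([562.85699463,  80.54985809]), [74.2768325805664, 251.72174072265625], np.float32(-6.749625), np.int32(926)) (array([533.449646  ,  67.47263336]), [31.878461837768555, 129.05392456054688], np.float32(-2.3649402), np.int32(337)) 
 edge in slab frame (rib): -49.63149955504447 -7.17117874948066 (blade): -37.62143721794937 6.967889165769613
stay diff px 0
```

Some of those fits are invalid: the blade masks are too long (about 254 mm) and the scene rib too wide (32 mm). I'll redo the blade with a tighter threshold on the same pictures.

Run:
```python
from h import *
for n,nb,th in (("top",(300,232),200),("scene",(296,228),175)):
  p=cv2.imread(f"pics/{n}9.png");c=optics.camera_params(n);H,S,V=cv2.split(cv2.cvtColor(p,cv2.COLOR_BGR2HSV))
  for t in (th,th+10,th-10):
    m=cv2.morphologyEx(((S<30)&(V>t)).astype(np.uint8),cv2.MORPH_OPEN,np.ones((3,3)))
    b=rect(c,m,nb,5);f=np.radians(b[2]);print(n,t,b,"edge mid",b[0]+30*np.array([np.cos(f),np.sin(f)]))
```

```text
top 200 (array([562.57446289,  75.96252441]), [56.735984802246094, 218.33360290527344], np.float32(-2.5000591), np.int32(1538)) edge mid [592.54590797  74.65391183]
top 210 (array([562.69128418,  76.65184784]), [55.479454040527344, 215.7400665283203], np.float32(-2.3735352), np.int32(1477)) edge mid [592.66554642  75.40942311]
top 190 (array([561.85534668,  76.2661972 ]), [58.867530822753906, 219.03126525878906], np.float32(-2.4064987), np.int32(1598)) edge mid [591.82888985  75.0065279 ]
scene 175 (array([560.12084961,  19.18789291]), [57.55545425415039, 108.52775573730469], np.float32(-3.5672941), np.int32(440)) edge mid [590.06272316  17.32126868]
scene 185 (array([558.13842773,   9.31975174]), [54.96152114868164, 88.18058013916016], np.float32(-5.011294), np.int32(384)) edge mid [588.02375221   6.69918847]
scene 165 (array([560.08514404,  18.82966614]), [59.18130111694336, 108.06720733642578], np.float32(-2.2017996), np.int32(455)) edge mid [590.06299591  17.67709029]
```

```bash
python3 -c "
from workcell import env,readout
s=readout.state();print(s['time_s'],s['force'],s['qvel'].round(2)); print(env.job_done())"
```

```text
10.2833 [ 0.89365469 -0.17909829 -0.32792573] [-0.24  2.27 -3.    0.06 -0.69  0.01]
the job is handed in; nothing more can be done
None
```

I gripped the straightedge by its wooden rib and laid it flat on the bench against the slab's long side facing the robot. I then released it, pulled the gripper clear and handed the job in at about 10.3 s. No verdict was reported.

**Last checks, top camera:**

| Check | Measured | Allowed |
|---|---|---|
| Working edge, slab x | about −43 mm | −52 to −36 mm |
| Working edge, slab y | within about 2 mm of the middle | ±20 mm |
| Angle to slab | 0–3° | 10° |
| Slab shift since start | about 2 mm, near measurement noise | 30 mm |
| Window stay | no changed pixels | 30 mm |

**What failed or disagreed:**
- **First grasp:** it closed on nothing, above the rib. Both cameras showed the fingertips about 35 mm higher than the TCP figures imply. I went by the cameras and lowered further, and the second grasp closed at 13.8 mm on the 14 mm rib.
- **Gap before release:** the depth and ray measurements differed by a few millimetres, so I moved 3 mm closer after a close-up look, to a visible gap of 1–2 mm.
- **Final scene-camera fits:** the scene camera's blade and rib fits failed their size check, as did the first top-view blade fit. The placement figures therefore rest on the top camera, though the scene picture looks consistent. The slab angle also read less reliably this time: −0.0° from above and −1.7° from the scene camera, against −2.1° and −2.8° at the start.

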